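# Swing a micromanipulator arm onto its sprung stop

## Task

Fit the loose aluminium manipulator arm by its eye over the steel pivot post, with its clamp end towards the plunger and the arm lying flat on the black plate but not yet pushing the brass plunger in. Then swing the arm against the sprung plunger until its side meets the red hard stop, without ramming it, and finish while holding it firmly there, so a colleague can tighten the lock: do not let go or back off at the end. Leave the dish, the slide box and the objective where they are.

Things in the scene. Friction and masses are not known exactly. Their poses are not given: they have to be found in the camera images.
- plate: Fixed black slippery plate, 10 mm thick, on the table. Origin at table height, z up; it spans x -110..90, y -125..125 mm. Plate frame, mm: post at (0, -85); blue plunger housing x 35..75, y 36..64, up to z 60; red stop's face at x 11, y 69..91. At the stop the arm lies from the post along the plate's +y; before, it is swung back towards -x, where the plate is free. Plunger and stop are pressed towards +x.
- post_foot (a point): Foot of the steel pivot post (12 mm diameter, coned tip), on its axis at the plate's upper face; the tip is 36 mm above it. Axes as the plate's.
- stop: Red fixed hard-stop block on the plate, 30 (x) x 22 (y) x 52 (z) mm, axes as the plate's. Origin: centre of the lower edge of its working face, which looks to the plate's -x; the block extends to +x from it.
- plunger_tip (a point): Tip of the brass plunger pin (10 mm diameter, axis 48 mm above the table, along the plate's x). Free, it stands 12 mm before (-x of) the stop's face, at y = 50 mm in the plate's frame; it moves with the pin.
- plunger (a joint): How far the plunger is pushed in, m: 0 free, about 0.012 when the arm lies on the red stop. Spring: 2 N at first plus 300 N/m, so 5.6 N at the stop; pushing at the arm's grip tab that takes about 9 N plus friction before the stop bears any load.
- bracket: Loose aluminium arm, 0.22 kg, flat on the table: bar 22 mm wide, 14 thick; eye at its -x end; at +x a black clamp block as wide as the bar (x 36..92, to z 50) with a thin rod on top (to x 106, z 57). Origin: underside below the centre of the orange upright grip tab (36 (x) x 14 (y), z 14..50), which has a flat foot 40 x 70, 6 thick, under it; x from eye to clamp. Plunger meets its side at x 50, stop at x 80.
- eye (a point): Centre of the arm's eye (ring of 38 mm outer diameter, 17 mm through hole), at the arm's underside, 85 mm from the arm's origin towards its -x. Axes as the arm's.
- grip (a point): Point in the orange grip tab, on its centre line, 34 mm above the arm's underside. Axes as the arm's.
- dish: Lidded clear culture dish, 61 mm diameter, 15 mm high; origin at the centre of its underside. Leave alone.
- slidebox: Blue slide box, 50 x 85 x 32 mm; origin at the centre of its underside. Leave alone.
- objective: Steel microscope objective standing on end, 34 mm diameter, 46 mm high; origin at the centre of its underside. Leave alone.
There are look-alikes about, which are no part of the job. Of the things like the bracket, leave any that is purple or turquoise; of the rest the smaller one is meant.

How it is judged:
By the outcome, as a careful person would: the job done as asked, in the order asked, and still so for the second after the job is handed in, while the arm keeps its last pose, push and grip.
It also fails if it takes over 58 s, if anything falls off the work surface, if the arm or the gripper's body presses on something with over 40 N, if the wrist force passes 120 N, or if a joint passes its speed limit or range.

## Robot

A 6-joint arm with a two-finger parallel gripper is mounted at the origin on the work surface. World frame = base frame: x ahead of the robot, y to its left, z up, the work surface at z = 0. Lengths are in m, angles in degrees, forces in N, time in s.
With the tool pointing down it reaches from about 0.325 to 0.9 m from the base axis. Payload 6.1 kg.
Tool frame: the origin (TCP) lies at the very end of the fingers, on their centre line; the grasp point (between the pads) lies 19 mm behind it; z points along the fingers, y is the line along which they close (so a half turn about z gives the same grasp; the last joint's range is limited). The gripper opens to 87 mm and grips with 3 to 60 N. Pads are 19 mm wide; open, the fingers measure 117 mm over their backs; the gripper's body (75 mm by 190 mm) begins 51 mm behind the grasp point.
Start: joints at [-71.454, 12.628, 87.462, -0, 79.91, -7.225], TCP at [0.272, -0.563, 0.188] pointing down, gripper open.
Joint ranges: [-170.65, 170.65], [-52.31, 119.04], [5.05, 147.46], [-71.25, 251.25], [11.57, 151.72], [-153.62, 153.62]. Speed limits (degrees/s): [147.25, 147.25, 172.46, 180, 180, 180].

## Interface

Orientations are given as [roll, pitch, yaw] about the fixed x, y, z axes, in that order (R = Rz(yaw) Ry(pitch) Rx(roll)).
In Python, from station import ctrl gives the robot as it stands. The module is installed in compiled form; this text tells all that it offers.
- The arm moves only by the tool play_rows, never from a script. Its argument "moves" is a list of rows, each an object with "offset": the shift along the world's x, y, z in mm, a list of three; "dr": the turn, a rotation vector about the world's x, y, z in units of 6 degrees (1.0 is 6 degrees), a list of three; "fingers": the closure, from 0 (fully open) to 1 (shut). In form: [{"offset": [dx, dy, dz], "dr": [ax, ay, az], "fingers": fingers}, ...]. A call has 1 to 5 rows; each row is the pose to reach, as a shift and turn from the pose commanded when the call began; what a row does not reach only later rows make up. A row lasts 1/12 s, in which the tool goes at most 41.7 mm and 7.16 degrees, less where a joint would pass 70% of its speed; a pose out of reach is approached as far as the arm can. A call with a gripper value outside its range is refused whole. The fingers move at their own pace and stop on an object; "force" is the grip in N (left out, the last holds). Time passes only in rows, so rows that repeat a pose let the fingers close. It gives the time, the measured TCP pose, the force, the opening and the grip force at its end, in the units of the state.
- ctrl.state(): the state, without advancing time (a new reading comes with each control period).
- ctrl.camera(name): name is "scene" or "top"; returns the picture (400x640x3 uint8, blue, green, red); there is no depth.
- ctrl.camera_info(name): a dict with "K" (3x3 intrinsics, pixels), "T" (4x4, takes a point from camera to world coordinates). Camera axes: x right, y up, looking along -z (the intrinsics and any distortion apply to the point x, -y, -z); pixel columns grow to the right and rows downward; lengths in m; the calibration is good to about 2 mm. A picture is of the moment at which its call begins. camera_info takes no time and is no camera call.
- ctrl.job_done(): hands the job in; it is judged then, once.
The state is a dict: "time": time; "qpos": joint angles; "qd": joint speeds; "joint_torque": joint torques, N m; "eef_pos": TCP position; "eef_rot": TCP orientation; "ft_force": force on the tool from outside, world axes, zero at the start; "wrist_torque": the same for the moment, N m; "width": opening from 0.0 (shut) to 1.0 (fully open); "finger_force": force on a finger pad.
Only numpy, scipy, OpenCV 4.12 (cv2) and the standard library are available. Lean on these libraries where they do the work, as an engineer would, in place of code of your own. Each camera call takes 0.05 s, during which the arm holds its last target. There are 200 camera calls.

## Working session

There is one attempt and no reset: what is moved stays moved. The work goes in short steps, Python scripts to look and compute and a tool call to move; the robot and the scene stay as the last step left them, time stands still between calls to the robot, and variables do not carry over. Pictures are saved under pics/ and viewed, at most 10 in all, crops included, and the job is handed in when it is done.

Besides the shell and the picture viewer there is one more tool, called after "Emit:" as name(argument=value, ...), one argument or row to a line, values as JSON. play_rows: Moves the arm, as the interface text tells. Its arguments: {"type":"object","properties":{"moves":{"type":"array"},"force":{"type":"number"}},"required":["moves"]}

```bash
mkdir -p pics; python3 - <<'E'
from station import ctrl
import cv2
print(ctrl.state())
for n in("scene","top"):
    cv2.imwrite(f"pics/{n}0.png",ctrl.camera(n)); i=ctrl.camera_info(n); print(n,i)
E
```

```text
{'time': 0.0, 'qpos': array([-7.14536091e+01,  1.26764259e+01,  8.75258147e+01, -1.42328417e-03,
        7.99097122e+01, -7.22432642e+00]), 'qd': array([ 0.02903553,  0.03239407, -0.00934293,  0.0419692 ,  0.1394562 ,
        0.02834172]), 'joint_torque': array([ 1.00705620e-03, -4.94615149e+01, -3.87371171e+01,  7.01175956e-02,
        5.74684131e-02, -1.69295931e-04]), 'eef_pos': array([ 0.27150601, -0.56218322,  0.18702406]), 'eef_rot': array([-1.79888760e+02, -1.26888935e-02,  2.57709558e+01]), 'ft_force': array([ 0.43168934,  0.41664179, -0.22759389]), 'wrist_torque': array([-6.10115113e-05, -9.31969035e-03, -8.79325104e-03]), 'finger_force': 0.0, 'width': 1.0016543391007515}
scene {'K': array([[439.30035352,   0.        , 313.18885452],
       [  0.        , 439.30035352, 207.46747656],
       [  0.        ,   0.        ,   1.        ]]), 'T': array([[ 0.02492246, -0.72474636,  0.68856487,  1.22527339],
       [ 0.99967004,  0.02235249, -0.01265581,  0.04312249],
       [-0.00621888,  0.68865309,  0.72506431,  0.80392823],
       [ 0.        ,  0.        ,  0.        ,  1.        ]])}
top {'K': array([[511.2952677 ,   0.        , 314.32028943],
       [  0.        , 511.2952677 , 192.35186329],
       [  0.        ,   0.        ,   1.        ]]), 'T': array([[ 0.00809292,  0.99395653, -0.10947564,  0.37569666],
       [-0.99993346,  0.00714404, -0.00905696,  0.06056858],
       [-0.00822013,  0.10954165,  0.99394822,  1.24189001],
       [ 0.        ,  0.        ,  0.        ,  1.        ]])}
```

View pics/scene0.png

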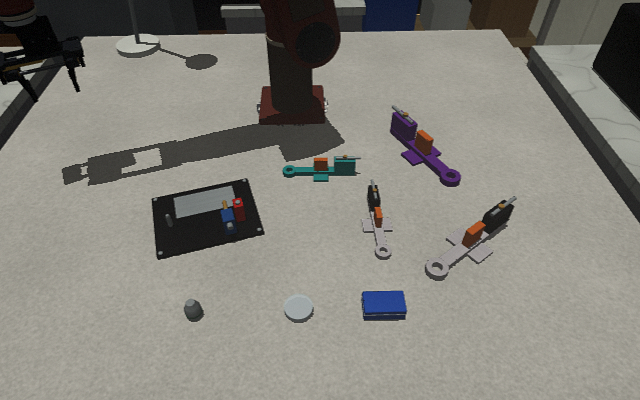

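View pics/top0.png

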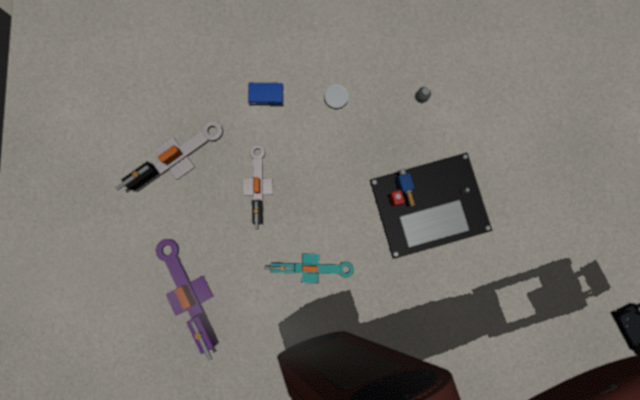

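```bash
python3 - <<'E'
import cv2,numpy as np
t=cv2.imread("pics/top0.png");s=cv2.imread("pics/scene0.png")
def c(im,x,y,w,h): return cv2.resize(im[y:y+h,x:x+w],(400,300),interpolation=cv2.INTER_CUBIC)
a=np.vstack([np.hstack([c(t,365,145,136,102),c(t,205,140,120,90)]),np.hstack([c(s,145,165,128,96),c(s,330,175,112,84)])])
cv2.imwrite("pics/crop1.png",a)
E
```

```text
(no output)
```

View pics/crop1.png

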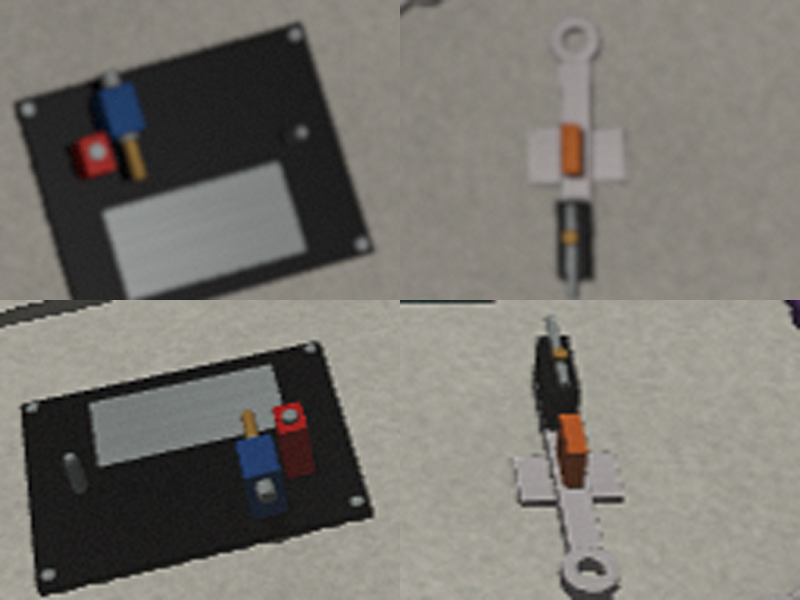

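```bash
cat >h.py <<'E'
import cv2,numpy as np
from station import ctrl
I={n:ctrl.camera_info(n) for n in("scene","top")}
def ray(n,p):
    K,T=I[n]["K"],I[n]["T"]; d=np.linalg.inv(K)@[p[0],p[1],1.]; return T[:3,3],T[:3,:3]@[d[0],-d[1],-d[2]]
def onz(n,p,z):
    o,d=ray(n,p); return o+d*(z-o[2])/d[2]
def tri(ps,pt):
    (o1,d1),(o2,d2)=ray("scene",ps),ray("top",pt)
    s=np.linalg.lstsq(np.c_[d1,-d2],o2-o1,rcond=None)[0]; a,b=o1+s[0]*d1,o2+s[1]*d2
    return (a+b)/2*1000,np.linalg.norm(a-b)*1000
def proj(n,P):
    K,T=I[n]["K"],I[n]["T"]; c=T[:3,:3].T@(np.asarray(P)-T[:3,3]); u=K@[c[0],-c[1],-c[2]]; return u[:2]/u[2]
def mask(im,lo,hi,box):
    h=cv2.inRange(cv2.cvtColor(im,cv2.COLOR_BGR2HSV),lo,hi); m=np.zeros_like(h); x,y,w,k=box; m[y:y+k,x:x+w]=h[y:y+k,x:x+w]; return m
def big(m): return max(cv2.findContours(m,cv2.RETR_EXTERNAL,cv2.CHAIN_APPROX_NONE)[0],key=cv2.contourArea)
E
python3 - <<'E'
from h import *
np.set_printoptions(precision=1,suppress=True)
t=cv2.imread("pics/top0.png");s=cv2.imread("pics/scene0.png")
print("post tip",tri((166.8,214.6),(467.7,189.9)),"foot z10",onz("scene",(170.6,225.8),.01)*1e3)
for n,im,box in(("top",t,(360,145,140,120)),("scene",s,(140,165,135,100))):
    c=big(cv2.morphologyEx(mask(im,(0,0,0),(180,255,75),box),cv2.MORPH_CLOSE,np.ones((5,5))))
    q=cv2.approxPolyDP(cv2.convexHull(c),6,True)[:,0]; print(n,q.tolist()); W=np.array([onz(n,p,.01)*1e3 for p in q]); print(W[:,:2],W.mean(0), np.linalg.norm(np.roll(W,-1,0)-W,axis=1))
for n,im,box in(("top",t,(240,140,36,60)),("scene",s,(360,175,40,85))):
    c=big(mask(im,(4,120,90),(22,255,255),box)); r=cv2.minAreaRect(c); print(n,"tab",r,[onz(n,p,.05)[:2]*1e3 for p in cv2.boxPoints(r)])
    v=cv2.cvtColor(im,cv2.COLOR_BGR2HSV); 
for n,im,(x,y,w,k) in(("top",t,(248,144,20,17)),("scene",s,(373,242,22,18))):
    print(n,(x,y)); print(cv2.cvtColor(im,cv2.COLOR_BGR2GRAY)[y:y+k,x:x+w])
E
```

```text
post tip (array([ 516. , -289.2,   43.9]), np.float64(0.30878014617840754)) foot z10 [ 521.5 -287.2   10. ]
top [[466, 153], [491, 230], [393, 257], [370, 180]]
[[ 610.6 -297.3]
 [ 423.6 -352.6]
 [ 357.4 -117.3]
 [ 542.5  -63.2]] [ 483.5 -207.6   10. ] [195.  244.4 192.8 243.9]
scene [[247, 180], [263, 234], [157, 258], [152, 198]]
[[ 365.4 -116.1]
 [ 554.   -63.5]
 [ 617.4 -298.7]
 [ 425.3 -353.5]] [ 490.5 -208.    10. ] [195.7 243.6 199.8 244.9]
top tab ((256.5, 185.0), (14.0, 5.0), 90.0) [array([540. , 213.8]), array([540., 202.]), array([506.9, 201.3]), array([506.8, 213.1])]
scene tab ((378.0961608886719, 211.9807891845703), (11.374736785888672, 6.0796003341674805), 78.69007110595703) [array([512.2, 200.2]), array([508.8, 214.8]), array([544.5, 215.3]), array([547.8, 201. ])]
top (248, 144)
[[135 134 134 135 133 134 135 133 134 133 133 135 134 134 135 137 137 137
  136 136]
 [134 134 135 136 134 134 137 140 141 141 139 139 135 132 135 136 136 135
  135 136]
 [134 133 135 134 135 137 144 146 147 148 145 145 143 140 135 136 135 136
  136 136]
 [137 136 136 134 140 144 147 144 138 
[... 2144 characters left out ...]
9 166 151 138 157 157 154 148
  140 163 163 161]
 [164 145  46  91 156 158 153 154 155 151 151 153 150 153 152 153 145 123
  124 165 164 162]
 [168 147  51  58  87 142 159 154 153 155 155 156 159 158 161 160 139  96
  146 161 163 163]
 [166 152  96  55  57  75 127 161 165 155 156 153 155 157 147 108  60  51
  103 161 161 164]
 [163 169 147  57  56  56  60  59  74 120 138 139 127 111  61  56  54  99
  168 167 162 159]
 [168 166 170 145  63  60  65  63  61  63  61  60  62  60  61  57 105 168
  166 165 164 162]
 [166 166 166 167 144  60  60  58  58  65  61  62  59  61  58  60 100 162
  160 158 163 166]
 [161 160 159 164 165 163 118  62  63  63  62  63  62  58 100 168 162 164
  163 156 157 160]]
```

```bash
python3 - <<'E'
from h import *
np.set_printoptions(precision=1,suppress=True)
print("eye",tri((383.1,249.3),(257.5,151.3)),onz("top",(257.5,151.3),.014)*1e3,onz("scene",(383.1,249.3),.014)*1e3)
print("tab",tri((378.1,212),(256.5,185)))
print("rod tip",onz("top",(205+574/400*120/1-120,140+285*.3),.055)*1e3)
E
```

```text
eye (array([610.8, 211.8,  13.8]), np.float64(1.171645371385996)) [610.7 211.2  14. ] [611.  212.4  14. ]
tab (array([524. , 208.5,  45. ]), np.float64(0.7556785778485631))
rod tip [428.1 203.3  55. ]
```

Emit:
play_rows(
  moves=[
    {"offset": [13,39,0],"dr": [0,0,-0.5],"fingers": 0},
    {"offset": [26,78,0],"dr": [0,0,-1],"fingers": 0},
    {"offset": [39,117,0],"dr": [0,0,-1.5],"fingers": 0},
    {"offset": [51,156,0],"dr": [0,0,-2],"fingers": 0},
    {"offset": [63,193,0],"dr": [0,0,-2.5],"fingers": 0},
  ],
)

```text
time: 0.52
eef_pos: [0.3347, -0.3675, 0.1874]
eef_rot: [-179.9, 0.0, 10.6]
ft_force: [0.9, -0.7, -0.1]
width: 1.001
finger_force: 0.0
```

Emit:
play_rows(
  moves=[
    {"offset": [63,193,0],"dr": [0,0,-1.37],"fingers": 0},
    {"offset": [63,193,0],"dr": [0,0,-1.37],"fingers": 0},
    {"offset": [63,193,0],"dr": [0,0,-1.37],"fingers": 0},
    {"offset": [63,193,0],"dr": [0,0,-1.37],"fingers": 0},
    {"offset": [63,193,0],"dr": [0,0,-1.37],"fingers": 0},
  ],
)

```text
time: 0.93
eef_pos: [0.3977, -0.1746, 0.1879]
eef_rot: [-180.0, -0.0, 2.5]
ft_force: [0.5, 0.3, 0.2]
width: 0.997
finger_force: 0.0
```

Emit:
play_rows(
  moves=[
    {"offset": [63,193,0],"dr": [0,0,0],"fingers": 0},
    {"offset": [63,193,0],"dr": [0,0,0],"fingers": 0},
    {"offset": [63,193,0],"dr": [0,0,0],"fingers": 0},
    {"offset": [63,193,0],"dr": [0,0,0],"fingers": 0},
    {"offset": [63,193,0],"dr": [0,0,0],"fingers": 0},
  ],
)

```text
time: 1.35
eef_pos: [0.4607, 0.0188, 0.188]
eef_rot: [-180.0, -0.0, 2.6]
ft_force: [1.0, 0.0, 0.2]
width: 0.999
finger_force: 0.0
```

Emit:
play_rows(
  moves=[
    {"offset": [64,192,-60],"dr": [0,0,0],"fingers": 0},
    {"offset": [64,192,-60],"dr": [0,0,0],"fingers": 0},
    {"offset": [64,192,-60],"dr": [0,0,0],"fingers": 0},
    {"offset": [64,192,-60],"dr": [0,0,0],"fingers": 0},
    {"offset": [64,192,-60],"dr": [0,0,0],"fingers": 0},
  ],
)

```text
time: 1.77
eef_pos: [0.5238, 0.2077, 0.128]
eef_rot: [180.0, 0.0, 2.6]
ft_force: [0.9, -1.1, 0.7]
width: 1.002
finger_force: 0.0
```

Emit:
play_rows(
  moves=[
    {"offset": [1,0,-30],"dr": [0,0,0],"fingers": 0},
    {"offset": [1,0,-60],"dr": [0,0,0],"fingers": 0},
    {"offset": [1,0,-85],"dr": [0,0,0],"fingers": 0},
    {"offset": [1,0,-100],"dr": [0,0,0],"fingers": 0},
    {"offset": [1,0,-110],"dr": [0,0,0],"fingers": 0},
  ],
)

```text
time: 2.18
eef_pos: [0.5225, 0.2053, 0.0158]
eef_rot: [179.9, 0.3, 2.6]
ft_force: [-0.8, 0.1, -0.7]
width: 1.0
finger_force: 0.0
```

Emit:
play_rows(
  moves=[
    {"offset": [0,0,0],"dr": [0,0,0],"fingers": 0.5},
    {"offset": [0,0,0],"dr": [0,0,0],"fingers": 0.6},
    {"offset": [0,0,0],"dr": [0,0,0],"fingers": 0.7},
    {"offset": [0,0,0],"dr": [0,0,0],"fingers": 0.8},
    {"offset": [0,0,0],"dr": [0,0,0],"fingers": 1},
  ],
  force=35,
)

```text
time: 2.6
eef_pos: [0.5261, 0.2059, 0.0205]
eef_rot: [-180.0, -0.2, 2.5]
ft_force: [-0.2, -0.1, -0.0]
width: 0.704
finger_force: 0.0
```

Emit:
play_rows(
  moves=[
    {"offset": [0,0,0],"dr": [0,0,0],"fingers": 1},
    {"offset": [0,0,0],"dr": [0,0,0],"fingers": 1},
    {"offset": [0,0,0],"dr": [0,0,0],"fingers": 1},
    {"offset": [0,0,0],"dr": [0,0,0],"fingers": 1},
  ],
)

```text
time: 2.93
eef_pos: [0.525, 0.2057, 0.0191]
eef_rot: [-180.0, -0.0, 2.6]
ft_force: [0.5, 0.1, 0.3]
width: 0.401
finger_force: 0.0
```

Emit:
play_rows(
  moves=[
    {"offset": [0,0,0],"dr": [0,0,0],"fingers": 1},
    {"offset": [0,0,0],"dr": [0,0,0],"fingers": 1},
    {"offset": [0,0,0],"dr": [0,0,0],"fingers": 1},
    {"offset": [0,0,0],"dr": [0,0,0],"fingers": 1},
    {"offset": [0,0,0],"dr": [0,0,0],"fingers": 1},
  ],
)

```text
time: 3.35
eef_pos: [0.5249, 0.2057, 0.0189]
eef_rot: [180.0, 0.0, 2.6]
ft_force: [-0.1, -0.5, 0.4]
width: 0.042
finger_force: 0.0
```

Emit:
play_rows(
  moves=[
    {"offset": [0,0,0],"dr": [0,0,0],"fingers": 1},
    {"offset": [0,0,0],"dr": [0,0,0],"fingers": 1},
    {"offset": [0,0,0],"dr": [0,0,0],"fingers": 1},
  ],
)

```text
time: 3.6
eef_pos: [0.5249, 0.2056, 0.0189]
eef_rot: [180.0, 0.0, 2.6]
ft_force: [-0.1, 0.1, -0.4]
width: 0.003
finger_force: 0.0
```

```bash
python3 - <<'E'
from h import *
s=ctrl.state(); print(s['eef_pos'],proj("top",s['eef_pos']),proj("scene",s['eef_pos']))
t=ctrl.camera("top");s=ctrl.camera("scene")
cv2.imwrite("pics/t1.png",t);cv2.imwrite("pics/s1.png",s)
def c(im,x,y,w,h): return cv2.resize(im[y:y+h,x:x+w],(400,500),interpolation=cv2.INTER_CUBIC)
cv2.imwrite("pics/c2.png",np.hstack([c(t,190,120,136,170),c(s,310,120,136,170)]))
E
```

```text
[0.52490412 0.20564313 0.01890859] [258.84517139 185.97751455] [375.69358943 219.72013359]
```

View pics/c2.png

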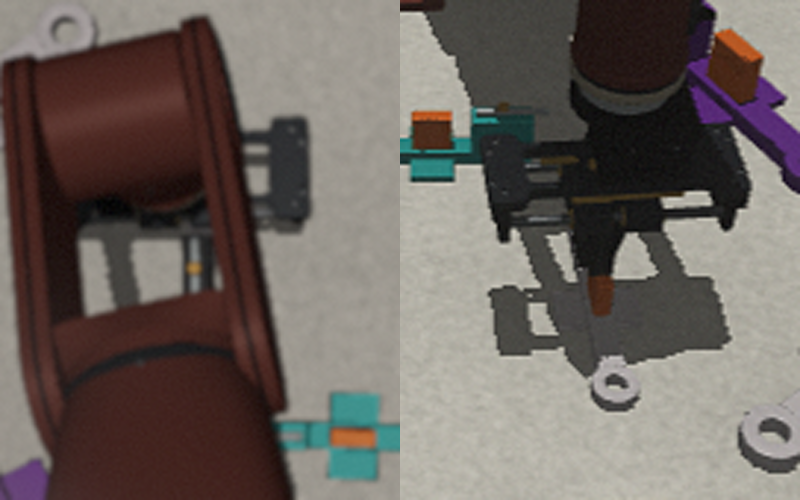

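```bash
python3 - <<'E'
import cv2,numpy as np
s=cv2.imread("pics/s1.png");s0=cv2.imread("pics/scene0.png")
def c(im): return np.clip(cv2.resize(im[165:235,340:420],(400,350),interpolation=cv2.INTER_NEAREST)*2.0,0,255).astype(np.uint8)
cv2.imwrite("pics/c3.png",np.hstack([c(s),c(s0)]))
E
```

```text
(no output)
```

View pics/c3.png

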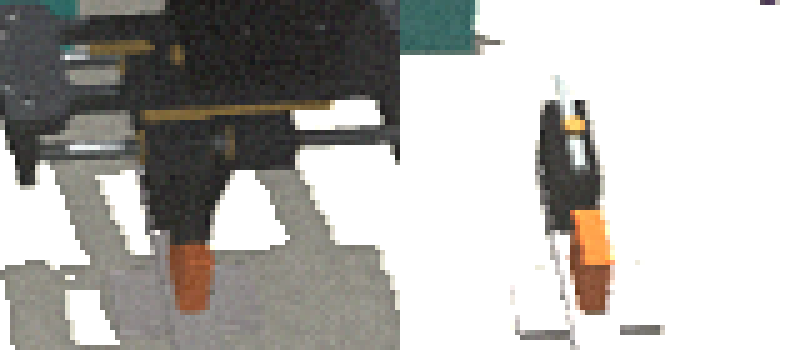

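```bash
python3 - <<'E'
from h import *
for P in [(.5345,.2056,.019),(.5345,.2056,.035),(.5345,.2056,.05),(.5345,.2056,.06),(.544,.208,.05),(.508,.208,.05),(.508,.208,.06),(.525,.2056,.09),(.5625,.2056,.09),(.525,.1106,.09),(.525,.3006,.09)]:
    p=proj("scene",P); print(P,p,(p-[340,165])*5)
s=ctrl.state(); print(s['qpos'],s['width'],s['joint_torque'])
E
```

```text
(0.5345, 0.2056, 0.019) [376.17412932 222.69073923] [180.87064659 288.45369614]
(0.5345, 0.2056, 0.035) [376.83773899 218.18561108] [184.18869496 265.9280554 ]
(0.5345, 0.2056, 0.05) [377.47352442 213.86937678] [187.36762211 244.34688389]
(0.5345, 0.2056, 0.06) [377.90493533 210.94060476] [189.52467667 229.70302382]
(0.544, 0.208, 0.05) [379.02244117 216.85880195] [195.11220585 259.29400977]
(0.508, 0.208, 0.05) [377.07921697 205.64235041] [185.39608485 203.21175203]
(0.508, 0.208, 0.06) [377.5002509  202.70766645] [187.50125452 188.53833223]
(0.525, 0.2056, 0.09) [378.70183318 198.91569673] [193.50916588 169.57848364]
(0.5625, 0.2056, 0.09) [380.85557738 210.92156852] [204.27788692 229.60784262]
(0.525, 0.1106, 0.09) [337.08919601 199.83763495] [-14.55401995 174.18817473]
(0.525, 0.3006, 0.09) [420.21471626 197.99596859] [401.07358129 164.97984293]
[1.33805138e+01 1.48796854e+01 1.04317029e+02 7.01840492e-04
 6.08008670e+01 1.00831768e+02] 0.00601333165980303 [ 8.69594733e-04 -4.57658172e+01 -3.32202494e+01  1.89737231e-02
 -8.13837606e-02  1.26690662e-05]
```

```bash
python3 - <<'E'
from h import *
c=np.array([.2715,-.5622,.187]); d=np.array([np.cos(np.radians(-64.2)),np.sin(np.radians(-64.2)),0])
for n in I:
  for z in(0,.03,.06):
    for k in(-.0435,0,.0435): print(n,z,k,proj(n,c+d*k+[0,0,z]))
s=cv2.imread("pics/scene0.png");t=cv2.imread("pics/top0.png")
a=np.hstack([cv2.resize(s[0:110,0:110],(400,400),interpolation=cv2.INTER_NEAREST),cv2.resize(t[290:400,530:640],(400,400),interpolation=cv2.INTER_NEAREST)])
cv2.imwrite("pics/c4.png",np.clip(a*1.8,0,255))
E
```

```text
scene 0 -0.0435 [ 81.10353067 101.6079138 ]
scene 0 0 [ 62.74111561 106.14997375]
scene 0 0.0435 [ 43.9197671  110.80555381]
scene 0.03 -0.0435 [76.38893826 91.15141247]
scene 0.03 0 [57.59547855 95.65373967]
scene 0.03 0.0435 [ 38.32268357 100.27090067]
scene 0.06 -0.0435 [71.4820164  80.26834338]
scene 0.06 0 [52.23722993 84.72381374]
scene 0.06 0.0435 [32.49132427 89.29530108]
top 0 -0.0435 [607.88797206 312.56569089]
top 0 0 [626.88725411 303.17598847]
top 0 0.0435 [645.82335282 293.8175121 ]
top 0.03 -0.0435 [616.51628763 314.4701847 ]
top 0.03 0 [636.06637233 304.79768795]
top 0.03 0.0435 [655.54950981 295.15831366]
top 0.06 -0.0435 [625.67502678 316.49175679]
top 0.06 0 [645.80877707 306.51890478]
top 0.06 0.0435 [665.87146969 296.58124977][ WARN:0@0.215] global loadsave.cpp:1063 imwrite_ Unsupported depth image for selected encoder is fallbacked to CV_8U.
```

View pics/c4.png

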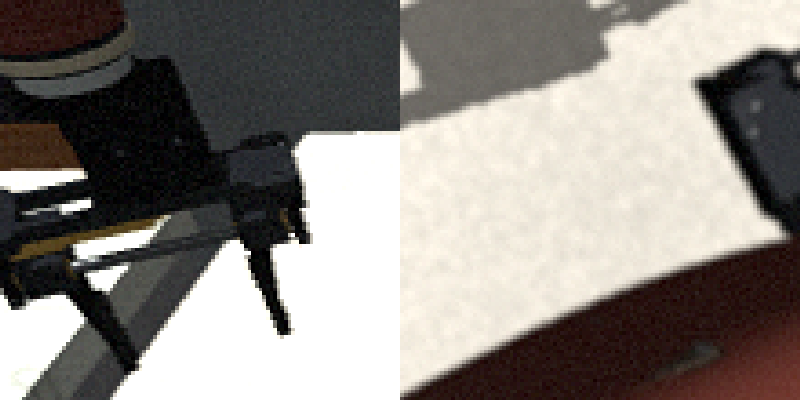

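Emit:
play_rows(
  moves=[
    {"offset": [0,0,10],"dr": [0,0,0],"fingers": 0},
    {"offset": [0,0,10],"dr": [0,0,0],"fingers": 0},
    {"offset": [0,0,10],"dr": [0,0,0],"fingers": 0},
    {"offset": [0,0,10],"dr": [0,0,0],"fingers": 0},
    {"offset": [0,0,10],"dr": [0,0,0],"fingers": 0},
  ],
)

```text
time: 4.12
eef_pos: [0.5249, 0.2056, 0.029]
eef_rot: [-180.0, -0.0, 2.6]
ft_force: [0.6, -0.2, -0.4]
width: 0.3
finger_force: 0.0
```

Emit:
play_rows(
  moves=[
    {"offset": [0,0,0],"dr": [0,0,0],"fingers": 0.2},
    {"offset": [0,0,0],"dr": [0,0,0],"fingers": 0.2},
    {"offset": [0,0,0],"dr": [0,0,0],"fingers": 0.2},
    {"offset": [0,0,0],"dr": [0,0,0],"fingers": 0.2},
    {"offset": [0,0,0],"dr": [0,0,0],"fingers": 0.2},
  ],
)

```text
time: 4.53
eef_pos: [0.5248, 0.2057, 0.0288]
eef_rot: [180.0, 0.0, 2.6]
ft_force: [-0.4, 0.1, -0.8]
width: 0.68
finger_force: 0.0
```

```bash
python3 - <<'E'
from h import *
s=ctrl.camera("scene");cv2.imwrite("pics/s2.png",s); e=ctrl.state(); print(e['eef_pos'],e['width'],e['ft_force'])
for z in(0,.03):
  for k in(-1,0,1): print(z,k,proj("scene",e['eef_pos']+[0,k*.0435*e['width'],z]))
cv2.imwrite("pics/c5.png",np.clip(cv2.resize(s[155:235,330:430],(750,600),interpolation=cv2.INTER_NEAREST)*1.8,0,255).astype(np.uint8))
E
```

```text
[0.5248459  0.20564823 0.02884806] 0.7195463525500352 [-0.10016186  0.27232413  0.35870328]
0 -1 [362.97908456 217.20991925]
0 0 [376.09728107 216.91248824]
0 1 [389.20554849 216.61528236]
0.03 -1 [363.95652338 208.55535084]
0.03 0 [377.35284314 208.25495142]
0.03 1 [390.73880812 207.9547842 ]
```

View pics/c5.png

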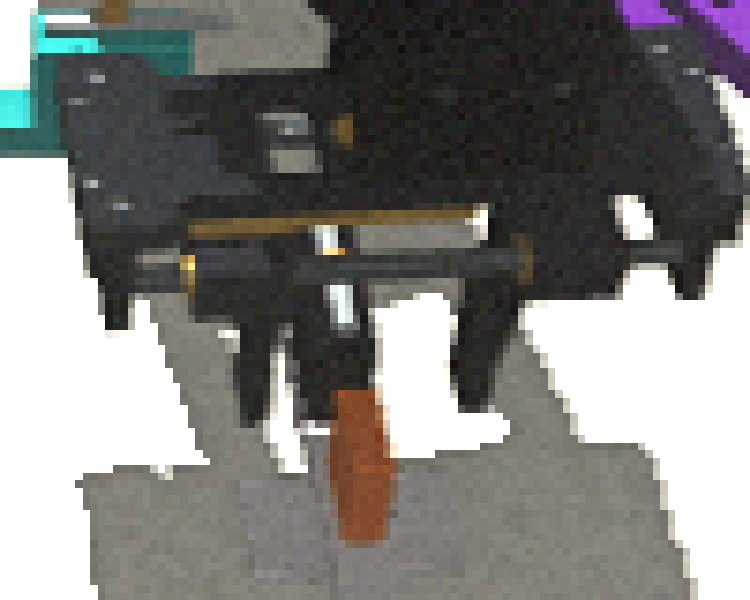

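Emit:
play_rows(
  moves=[
    {"offset": [0,1,-10],"dr": [0,0,0],"fingers": 0.2},
    {"offset": [0,1,-20],"dr": [0,0,0],"fingers": 0.2},
    {"offset": [0,1,-27],"dr": [0,0,0],"fingers": 0.2},
    {"offset": [0,1,-32],"dr": [0,0,0],"fingers": 0.2},
    {"offset": [0,1,-34],"dr": [0,0,0],"fingers": 0.2},
  ],
)

```text
time: 5.0
eef_pos: [0.5235, 0.2063, -0.007]
eef_rot: [180.0, 0.2, 2.6]
ft_force: [-0.7, 1.6, -0.5]
width: 0.802
finger_force: 0.0
```

Emit:
play_rows(
  moves=[
    {"offset": [0,0,-2],"dr": [0,0,0],"fingers": 0.2},
    {"offset": [0,0,-4],"dr": [0,0,0],"fingers": 0.2},
    {"offset": [0,0,-6],"dr": [0,0,0],"fingers": 0.2},
    {"offset": [0,0,-7],"dr": [0,0,0],"fingers": 0.2},
    {"offset": [0,0,-7],"dr": [0,0,0],"fingers": 0.5},
  ],
  force=35,
)

```text
time: 5.42
eef_pos: [0.5249, 0.2067, -0.0121]
eef_rot: [-180.0, -0.0, 2.6]
ft_force: [-0.1, -0.3, 0.4]
width: 0.774
finger_force: 0.0
```

Emit:
play_rows(
  moves=[
    {"offset": [0,0,0],"dr": [0,0,0],"fingers": 1},
    {"offset": [0,0,0],"dr": [0,0,0],"fingers": 1},
    {"offset": [0,0,0],"dr": [0,0,0],"fingers": 1},
    {"offset": [0,0,0],"dr": [0,0,0],"fingers": 1},
    {"offset": [0,0,0],"dr": [0,0,0],"fingers": 1},
  ],
)

```text
time: 5.83
eef_pos: [0.525, 0.2067, -0.012]
eef_rot: [-180.0, -0.0, 2.6]
ft_force: [0.3, 0.4, -0.3]
width: 0.43
finger_force: 0.0
```

Emit:
play_rows(
  moves=[
    {"offset": [0,0,0],"dr": [0,0,0],"fingers": 1},
    {"offset": [0,0,0],"dr": [0,0,0],"fingers": 1},
    {"offset": [0,0,0],"dr": [0,0,0],"fingers": 1},
    {"offset": [0,0,0],"dr": [0,0,0],"fingers": 1},
    {"offset": [0,0,0],"dr": [0,0,0],"fingers": 1},
  ],
)

```text
time: 6.25
eef_pos: [0.5249, 0.2069, -0.0121]
eef_rot: [-180.0, 0.0, 2.5]
ft_force: [0.3, 1.5, -0.1]
width: 0.157
finger_force: 35.0
```

Emit:
play_rows(
  moves=[
    {"offset": [0,0,8],"dr": [0,0,0],"fingers": 1},
    {"offset": [0,0,28],"dr": [0,0,0],"fingers": 1},
    {"offset": [0,0,55],"dr": [0,0,0],"fingers": 1},
    {"offset": [0,0,80],"dr": [0,0,0],"fingers": 1},
    {"offset": [0,0,95],"dr": [0,0,0],"fingers": 1},
  ],
)

```text
time: 6.67
eef_pos: [0.526, 0.2068, 0.086]
eef_rot: [-180.0, -0.2, 2.6]
ft_force: [1.2, -0.8, -1.9]
width: 0.16
finger_force: 35.0
```

Emit:
play_rows(
  moves=[
    {"offset": [-2,-15,0],"dr": [0,0,-0.4],"fingers": 1},
    {"offset": [-5,-45,0],"dr": [0,0,-1.1],"fingers": 1},
    {"offset": [-9,-78,0],"dr": [0,0,-1.9],"fingers": 1},
    {"offset": [-12,-109,0],"dr": [0,0,-2.7],"fingers": 1},
    {"offset": [-16,-140,0],"dr": [0,0,-3.5],"fingers": 1},
  ],
)

```text
time: 7.08
eef_pos: [0.5082, 0.0653, 0.0831]
eef_rot: [180.0, 0.0, -18.6]
ft_force: [0.8, 0.0, -3.3]
width: 0.161
finger_force: 35.0
```

Emit:
play_rows(
  moves=[
    {"offset": [-3,-28,0],"dr": [0,0,-0.7],"fingers": 1},
    {"offset": [-6,-56,0],"dr": [0,0,-1.4],"fingers": 1},
    {"offset": [-10,-84,0],"dr": [0,0,-2.1],"fingers": 1},
    {"offset": [-13,-112,0],"dr": [0,0,-2.8],"fingers": 1},
    {"offset": [-16,-140,0],"dr": [0,0,-3.5],"fingers": 1},
  ],
)

```text
time: 7.5
eef_pos: [0.4921, -0.0747, 0.0831]
eef_rot: [180.0, 0.0, -39.7]
ft_force: [0.9, 0.8, -1.8]
width: 0.156
finger_force: 35.0
```

Emit:
play_rows(
  moves=[
    {"offset": [-5,-35,0],"dr": [0,0,-1],"fingers": 1},
    {"offset": [-9,-70,0],"dr": [0,0,-1.9],"fingers": 1},
    {"offset": [-12,-100,0],"dr": [0,0,-2.6],"fingers": 1},
    {"offset": [-15,-125,0],"dr": [0,0,-3.2],"fingers": 1},
    {"offset": [-16,-139,0],"dr": [0,0,-3.5],"fingers": 1},
  ],
)

```text
time: 7.92
eef_pos: [0.476, -0.2152, 0.0832]
eef_rot: [180.0, -0.0, -60.7]
ft_force: [0.4, 0.7, -3.2]
width: 0.157
finger_force: 35.0
```

Emit:
play_rows(
  moves=[
    {"offset": [0,0,-5],"dr": [0,0,0],"fingers": 1},
    {"offset": [0,0,-15],"dr": [0,0,0],"fingers": 1},
    {"offset": [0,0,-20],"dr": [0,0,0],"fingers": 1},
    {"offset": [0,0,-20],"dr": [0,0,0],"fingers": 1},
    {"offset": [0,0,-20],"dr": [0,0,0],"fingers": 1},
  ],
)

```text
time: 8.33
eef_pos: [0.4763, -0.2106, 0.0618]
eef_rot: [179.9, 0.1, -60.3]
ft_force: [-0.1, 0.8, -2.0]
width: 0.154
finger_force: 35.0
```

```bash
python3 - <<'E'
from h import *
e=ctrl.state(); print(e['eef_pos'],e['eef_rot'],e['width'],e['ft_force'],e['qpos'])
t=ctrl.camera("top");s=ctrl.camera("scene")
cv2.imwrite("pics/t3.png",t);cv2.imwrite("pics/s3.png",s)
def c(im,x,y,w,h): return cv2.resize(im[y:y+h,x:x+w],(400,400),interpolation=cv2.INTER_CUBIC)
cv2.imwrite("pics/c6.png",np.clip(1.5*np.hstack([c(t,410,150,80,80),c(s,140,160,80,80)]),0,255).astype(np.uint8))
E
```

```text
[ 0.47627982 -0.21062707  0.06182476] [ 1.79945124e+02  1.30993351e-01 -6.03317060e+01] 0.15419626400218683 [-0.07809674  0.79480041 -2.00016053] [-3.25465717e+01  6.00046520e+00  1.09314252e+02  1.38280552e-02
  6.48267542e+01  1.17779174e+02]
```

View pics/c6.png

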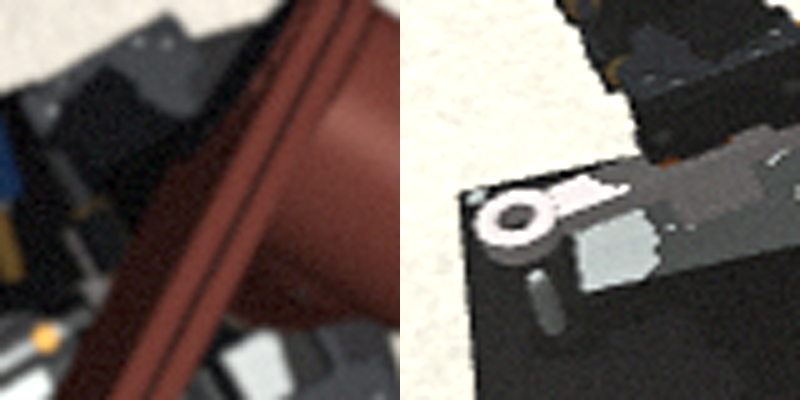

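```bash
cat >eye.py <<'E'
from h import *
np.set_printoptions(precision=1,suppress=True)
def eye(s,box,ztop,thr=115):
    g=cv2.cvtColor(s,cv2.COLOR_BGR2GRAY); x,y,w,k=box; r=cv2.resize(g[y:y+k,x:x+w],None,fx=8,fy=8,interpolation=cv2.INTER_CUBIC)
    cs,h=cv2.findContours((r>thr).astype(np.uint8),cv2.RETR_CCOMP,cv2.CHAIN_APPROX_NONE)
    for c,q in zip(cs,h[0]):
        if q[3]>=0 and 300<cv2.contourArea(c)<6000:
            e=cv2.fitEllipse(c); p=(np.array(e[0])+.5)/8-.5+[x,y]; print("hole px",p,"axes px",np.array(e[1])/8,"world top",onz("scene",p,ztop)*1e3)
E
python3 - <<'E'
from eye import *
e=ctrl.state(); print(e['eef_pos'])
s=cv2.imread("pics/s3.png")
for th in(80,100,120): eye(s,(150,190,32,28),.0739+.014,th)
print("tip",onz("scene",(167,214.4),.046)*1e3,"foot",onz("scene",(170.8,226),.01)*1e3)
g=cv2.cvtColor(s,cv2.COLOR_BGR2GRAY); print(g[208:232,160:178])
E
```

```text
[ 0.5 -0.2  0.1]
hole px [162.7 203.1] axes px [4.8 7.2] world top [ 521.  -286.4   87.9]
hole px [162.7 203. ] axes px [5.1 7.8] world top [ 520.8 -286.4   87.9]
hole px [162.7 203. ] axes px [5.5 8.3] world top [ 520.8 -286.4   87.9]
tip [ 517.4 -287.7   46. ] foot [ 522.2 -286.6   10. ]
[[162 169 169 170 158 131  63  54  59  61  57  51  27  23  32  92 140 133]
 [ 80 102  92  60  58  58  63  63  63  62  57  38  28  26  43  96 138 135]
 [ 65  61  63  62  63  62  62  67  65  57  35  32  24  23  45  96 140 132]
 [ 67  67  64  66  65  64  65  59  38  34  31  31  26  24  29  79 136 132]
 [ 58  70  69  67  64  48  36  35  22  24  26  29  32  26  20  72 136 131]
 [ 23  23  30  30  22  27  24  28  28  25  30  26  27  26  25  75 139 133]
 [ 28  26  30  27  23  29  85 136  90  28  31  24  31  24  26  56 109 136]
 [ 28  32  29  29  26  77 143 133  99  57  34  27  26  27  24  40  93 138]
 [ 27  28  26  29  27  47  93  87  62  58  32  30  27  28  27  42  96 138]
 [ 27  27  31  30  29  51  73  63  60  54  48  27  28  27  26  44 102 145]
 [ 28  27  27  27  29  35  58  54  56  53  47  33  26  27  
[... 291 characters left out ...]
 43  25  21  26  26  24]
 [ 29  27  32  29  29  27  26  39  56  56  51  52  44  28  25  24  24  22]
 [ 31  28  30  29  30  32  26  38  59  57  52  49  46  32  29  24  27  23]
 [ 28  33  28  30  31  30  27  25  40  56  54  52  48  23  24  30  26  24]
 [ 29  33  31  31  33  29  25  25  30  48  56  48  33  26  32  28  29  22]
 [ 26  30  29  28  30  28  22  27  22  25  25  28  26  30  26  28  22  23]
 [ 26  31  30  29  31  28  26  25  24  23  24  27  30  27  24  21  23  25]
 [ 30  28  32  29  27  30  26  21  24  27  23  24  27  24  25  27  22  22]
 [ 32  34  29  32  26  29  27  23  23  23  24  21  23  22  19  24  26  23]
 [ 32  30  32  31  31  28  26  29  27  23  23  25  26  28  25  27  24  25]]
```

Emit:
play_rows(
  moves=[
    {"offset": [-2.5,-1.5,-8],"dr": [0,0,0],"fingers": 1},
    {"offset": [-2.5,-1.5,-16],"dr": [0,0,0],"fingers": 1},
    {"offset": [-2.5,-1.5,-22],"dr": [0,0,0],"fingers": 1},
    {"offset": [-2.5,-1.5,-22],"dr": [0,0,0],"fingers": 1},
    {"offset": [-2.5,-1.5,-22],"dr": [0,0,0],"fingers": 1},
  ],
)

```text
time: 8.85
eef_pos: [0.4737, -0.2134, 0.04]
eef_rot: [180.0, 0.1, -60.5]
ft_force: [-0.8, 0.2, -2.1]
width: 0.157
finger_force: 35.0
```

```bash
python3 - <<'E'
from eye import *
s=ctrl.camera("scene");cv2.imwrite("pics/s4.png",s); t=ctrl.camera("top");cv2.imwrite("pics/t4.png",t)
e=ctrl.state(); print(e['eef_pos']*1e3,e['eef_rot'],e['ft_force'])
for th in(80,100,120): eye(s,(150,194,34,32),e['eef_pos'][2]+.0121+.014,th)
print("tip",onz("scene",(166.8,214.8),.046)*1e3,"footfront",onz("scene",(170.2,226.4),.01)*1e3)
g=cv2.cvtColor(s,cv2.COLOR_BGR2GRAY); print(g[200:232,154:180])
E
```

```text
[ 474.5 -213.9   40.9] [-180.     0.   -60.5] [ 0.9 -0.2 -1.3]
hole px [164.4 208.9] axes px [4.8 7.1] world top [ 519.4 -288.2   67. ]
hole px [164.4 208.9] axes px [5.1 7.7] world top [ 519.3 -288.2   67. ]
hole px [164.4 208.9] axes px [5.5 8.2] world top [ 519.3 -288.2   67. ]
tip [ 518.6 -288.    46. ] footfront [ 523.4 -287.7   10. ]
[[112  98  80  22  28  31  31  28  29  28  27  31  25  26  27  26  30  27
   21  50 111 132 130 124 122 134]
 [ 27  27  25  28  30  25  26  26  30  26  27  26  26  23  27  25  26  24
   20  36  89 138 165 187 170 143]
 [ 30  25  29  29  30  30  26  28  29  24  21  26  25  27  26  23  26  25
   44 111 169 171 167 165 163 166]
 [ 31  27  26  30  30  25  23  25  24  31  50  85  87  73  49  40  44 131
  190 175 165 161 161 165 165 166]
 [ 31  29  29  26  24  26  30  48 123 174 176 177 174 172 173 162 128 147
  167 162 165 164 166 168 164 165]
 [ 30  28  28  25  25  48 119 177 168 170 166 163 168 171 166 167 162 152
  171 166 166 167 166 167 168 169]
 [ 30  30  27  23  47 120 172 169 170 164 144 143 145 161 168 167 165 167
  166 165 164 165 167 169 168 
[... 2030 characters left out ...]
58  55  50
   45  24  26  25  23  21  24  24]
 [ 38  26  31  29  31  29  29  29  34  26  31  26  24  24  33  51  58  51
   31  24  27  28  19  23  22  21]
 [ 38  25  29  28  28  31  31  27  27  30  31  25  22  29  21  24  24  27
   28  28  21  21  24  25  28  30]
 [ 70  27  31  29  32  32  28  25  29  30  25  25  26  27  26  25  25  24
   21  23  24  25  23  24  28  29]
 [ 69  27  26  30  31  31  32  27  30  33  30  28  26  22  22  25  25  20
   21  23  24  22  25  30  30  24]
 [ 67  25  27  32  32  30  29  29  31  30  30  26  28  31  25  21  23  26
   24  23  25  28  27  27  30  29]
 [ 66  23  27  28  29  31  32  32  26  30  26  28  29  31  32  28  25  26
   30  25  29  22  28  26  27  30]]
```

Emit:
play_rows(
  moves=[
    {"offset": [-1,0,-4],"dr": [0,0,0],"fingers": 1},
    {"offset": [-1,0,-7],"dr": [0,0,0],"fingers": 1},
    {"offset": [-1,0,-10],"dr": [0,0,0],"fingers": 1},
    {"offset": [-1,0,-12],"dr": [0,0,0],"fingers": 1},
    {"offset": [-1,0,-12],"dr": [0,0,0],"fingers": 1},
  ],
)

```text
time: 9.37
eef_pos: [0.473, -0.2135, 0.0283]
eef_rot: [180.0, 0.1, -60.4]
ft_force: [-1.3, -0.2, -3.4]
width: 0.159
finger_force: 35.0
```

```bash
python3 - <<'E'
from eye import *
s=ctrl.camera("scene");cv2.imwrite("pics/s5.png",s)
e=ctrl.state(); print(e['eef_pos']*1e3,e['eef_rot'],e['ft_force'],e['wrist_torque'],e['width'])
for th in(100,120): eye(s,(150,196,36,36),e['eef_pos'][2]+.0121+.014,th)
E
```

```text
[ 473.1 -213.7   28.5] [180.    0.  -60.5] [ 0.4  0.5 -2.4] [0.1 0.  0. ] 0.15590379325352813
hole px [165.6 211.9] axes px [4.8 7.9] world top [ 517.5 -289.    54.6]
hole px [165.6 211.9] axes px [5.1 8.4] world top [ 517.5 -288.9   54.6]
```

Emit:
play_rows(
  moves=[
    {"offset": [0.5,0.5,-4],"dr": [0,0,0],"fingers": 1},
    {"offset": [0.5,0.5,-9],"dr": [0,0,0],"fingers": 1},
    {"offset": [0.5,0.5,-14],"dr": [0,0,0],"fingers": 1},
    {"offset": [0.5,0.5,-17],"dr": [0,0,0],"fingers": 1},
    {"offset": [0.5,0.5,-17],"dr": [0,0,0],"fingers": 1},
  ],
)

```text
time: 9.83
eef_pos: [0.473, -0.2128, 0.0107]
eef_rot: [179.9, 0.1, -60.4]
ft_force: [-0.7, 0.6, -3.4]
width: 0.162
finger_force: 35.0
```

```bash
python3 - <<'E'
from eye import *
s=ctrl.camera("scene");cv2.imwrite("pics/s6.png",s)
e=ctrl.state(); print(e['eef_pos']*1e3,e['eef_rot'],e['ft_force'],e['wrist_torque'],e['width'])
E
```

```text
[ 473.3 -213.    11.2] [180.    0.1 -60.4] [ 0.2 -0.2 -1.8] [0.1 0.  0. ] 0.15888849521513282
```

Emit:
play_rows(
  moves=[
    {"offset": [0,0,-4],"dr": [0,0,0],"fingers": 1},
    {"offset": [0,0,-8],"dr": [0,0,0],"fingers": 1},
    {"offset": [0,0,-11],"dr": [0,0,0],"fingers": 1},
    {"offset": [0,0,-12],"dr": [0,0,0],"fingers": 1},
    {"offset": [0,0,-12.5],"dr": [0,0,0],"fingers": 1},
  ],
)

```text
time: 10.3
eef_pos: [0.4736, -0.2131, -0.001]
eef_rot: [180.0, 0.0, -60.4]
ft_force: [-0.1, -1.0, -2.5]
width: 0.153
finger_force: 35.0
```

Emit:
play_rows(
  moves=[
    {"offset": [0,0,-0.5],"dr": [0,0,0],"fingers": 1},
    {"offset": [0,0,-0.5],"dr": [0,0,0],"fingers": 1},
    {"offset": [0,0,-1],"dr": [0,0,0],"fingers": 1},
    {"offset": [0,0,-1],"dr": [0,0,0],"fingers": 1},
  ],
)

```text
time: 10.63
eef_pos: [0.474, -0.2134, -0.0015]
eef_rot: [-180.0, -0.0, -60.4]
ft_force: [-0.3, 0.7, -2.1]
width: 0.157
finger_force: 35.0
```

```bash
python3 - <<'E'
from eye import *
s=ctrl.camera("scene");cv2.imwrite("pics/s7.png",s)
e=ctrl.state(); print(e['eef_pos']*1e3,e['eef_rot'],e['ft_force'],e['wrist_torque'],e['width'])
cv2.imwrite("pics/c7.png",np.clip(1.7*cv2.resize(s[155:265,145:285],(763,600),interpolation=cv2.INTER_CUBIC),0,255).astype(np.uint8))
E
```

```text
[ 474.  -213.4   -1.5] [-180.    -0.   -60.4] [-0.1  0.6 -2.1] [0.1 0.  0. ] 0.15830261868707415
```

View pics/c7.png

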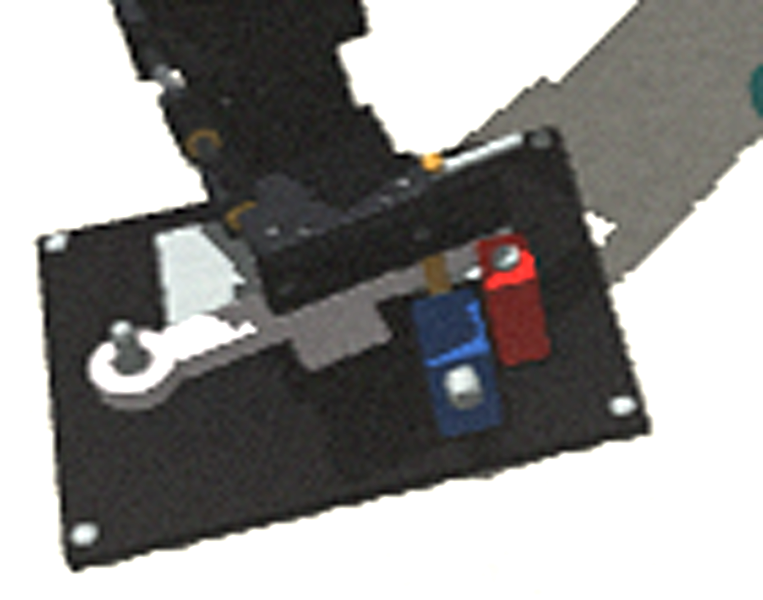

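Emit:
play_rows(
  moves=[
    {"offset": [0,0,-0.5],"dr": [0,0,0],"fingers": 1},
    {"offset": [0,0,-0.5],"dr": [0,0,0],"fingers": 1},
    {"offset": [0,0,-1],"dr": [0,0,0],"fingers": 1},
    {"offset": [0,0,-1],"dr": [0,0,0],"fingers": 1},
  ],
)

```text
time: 11.02
eef_pos: [0.4742, -0.2135, -0.0021]
eef_rot: [-180.0, -0.0, -60.4]
ft_force: [-1.2, 1.0, 2.8]
width: 0.16
finger_force: 35.0
```

Emit:
play_rows(
  moves=[
    {"offset": [0,0,-0.5],"dr": [0,0,0],"fingers": 1},
    {"offset": [0,0,-0.5],"dr": [0,0,0],"fingers": 1},
    {"offset": [0,0,-0.5],"dr": [0,0,0],"fingers": 1},
  ],
)

```text
time: 11.27
eef_pos: [0.4744, -0.2136, -0.0021]
eef_rot: [-180.0, -0.0, -60.4]
ft_force: [-2.4, 1.4, 7.3]
width: 0.153
finger_force: 35.0
```

Emit:
play_rows(
  moves=[
    {"offset": [0.5,0.3,0.4],"dr": [0,0,-0.08],"fingers": 1},
    {"offset": [2.5,1.3,0.4],"dr": [0,0,-0.33],"fingers": 1},
    {"offset": [4.5,2.5,0.4],"dr": [0,0,-0.58],"fingers": 1},
    {"offset": [6.7,3.5,0.4],"dr": [0,0,-0.83],"fingers": 1},
    {"offset": [8,4.2,0.4],"dr": [0,0,-1],"fingers": 1},
  ],
)

```text
time: 11.68
eef_pos: [0.4825, -0.2097, -0.0021]
eef_rot: [-180.0, -0.1, -66.5]
ft_force: [-1.0, -1.2, 4.8]
width: 0.16
finger_force: 35.0
```

Emit:
play_rows(
  moves=[
    {"offset": [0.7,0.3,0],"dr": [0,0,-0.08],"fingers": 1},
    {"offset": [1.4,0.6,0],"dr": [0,0,-0.17],"fingers": 1},
    {"offset": [2.1,0.9,0],"dr": [0,0,-0.25],"fingers": 1},
    {"offset": [2.8,1.2,0],"dr": [0,0,-0.33],"fingers": 1},
    {"offset": [2.8,1.2,0],"dr": [0,0,-0.33],"fingers": 1},
  ],
)

```text
time: 12.1
eef_pos: [0.4852, -0.2084, -0.0021]
eef_rot: [-180.0, -0.1, -68.4]
ft_force: [-1.5, -0.3, 4.9]
width: 0.157
finger_force: 35.0
```

Emit:
play_rows(
  moves=[
    {"offset": [0.7,0.3,0],"dr": [0,0,-0.08],"fingers": 1},
    {"offset": [1.4,0.6,0],"dr": [0,0,-0.17],"fingers": 1},
    {"offset": [2.1,0.9,0],"dr": [0,0,-0.25],"fingers": 1},
    {"offset": [2.8,1.1,0],"dr": [0,0,-0.33],"fingers": 1},
    {"offset": [2.8,1.1,0],"dr": [0,0,-0.33],"fingers": 1},
  ],
)

```text
time: 12.52
eef_pos: [0.4874, -0.2075, -0.0021]
eef_rot: [180.0, -0.0, -70.4]
ft_force: [-5.4, -1.1, 6.8]
width: 0.154
finger_force: 35.0
```

Emit:
play_rows(
  moves=[
    {"offset": [0.7,0.3,0],"dr": [0,0,-0.08],"fingers": 1},
    {"offset": [1.4,0.6,0],"dr": [0,0,-0.17],"fingers": 1},
    {"offset": [2.1,0.9,0],"dr": [0,0,-0.25],"fingers": 1},
    {"offset": [2.9,1.1,0],"dr": [0,0,-0.33],"fingers": 1},
    {"offset": [2.9,1.1,0],"dr": [0,0,-0.33],"fingers": 1},
  ],
)

```text
time: 12.93
eef_pos: [0.4899, -0.2064, -0.0021]
eef_rot: [179.9, -0.0, -72.4]
ft_force: [-5.7, -2.3, 8.4]
width: 0.159
finger_force: 35.0
```

```bash
python3 - <<'E'
from h import *
e=ctrl.state(); print(e['eef_pos']*1e3,e['eef_rot'],e['ft_force'],e['wrist_torque'],e['qpos'])
E
```

```text
[ 489.90480452 -206.43118758   -2.08119309] [ 1.79916685e+02 -3.76896668e-02 -7.23582446e+01] [-5.67375284 -2.3416917   8.37202273] [-0.11111912  0.94061847  0.19896275] [-3.12886386e+01  1.28379312e+01  1.09524560e+02 -1.03646091e-01
  5.76638724e+01  1.31125092e+02]
```

Emit:
play_rows(
  moves=[
    {"offset": [0.5,0.2,0.2],"dr": [0,0,-0.06],"fingers": 1},
    {"offset": [1,0.35,0.2],"dr": [0,0,-0.12],"fingers": 1},
    {"offset": [1.5,0.5,0.2],"dr": [0,0,-0.18],"fingers": 1},
    {"offset": [1.5,0.5,0.2],"dr": [0,0,-0.18],"fingers": 1},
  ],
)

```text
time: 13.27
eef_pos: [0.4911, -0.2059, -0.0021]
eef_rot: [179.9, -0.0, -73.4]
ft_force: [-6.2, -1.7, 7.1]
width: 0.157
finger_force: 35.0
```

Emit:
play_rows(
  moves=[
    {"offset": [0.5,0.2,0],"dr": [0,0,-0.06],"fingers": 1},
    {"offset": [1,0.35,0],"dr": [0,0,-0.11],"fingers": 1},
    {"offset": [1.5,0.5,0],"dr": [0,0,-0.17],"fingers": 1},
    {"offset": [1.5,0.5,0],"dr": [0,0,-0.17],"fingers": 1},
  ],
)

```text
time: 13.6
eef_pos: [0.4923, -0.2053, -0.0021]
eef_rot: [179.9, -0.0, -74.4]
ft_force: [-7.2, -0.7, 8.8]
width: 0.158
finger_force: 35.1
```

Emit:
play_rows(
  moves=[
    {"offset": [0.5,0.2,0],"dr": [0,0,-0.06],"fingers": 1},
    {"offset": [1,0.3,0],"dr": [0,0,-0.11],"fingers": 1},
    {"offset": [1.5,0.4,0],"dr": [0,0,-0.17],"fingers": 1},
    {"offset": [1.5,0.4,0],"dr": [0,0,-0.17],"fingers": 1},
  ],
)

```text
time: 13.93
eef_pos: [0.4926, -0.2052, -0.0021]
eef_rot: [179.7, 0.0, -75.4]
ft_force: [-11.6, -2.8, 12.3]
width: 0.155
finger_force: 35.4
```

```bash
python3 - <<'E'
from h import *
e=ctrl.state(); print(e['eef_pos']*1e3,e['eef_rot'],e['ft_force'],e['wrist_torque'],e['qpos'])
s=ctrl.camera("scene");cv2.imwrite("pics/s8.png",s);t=ctrl.camera("top")
a=cv2.resize(s[190:240,205:255],(400,400),interpolation=cv2.INTER_CUBIC);b=cv2.resize(t[165:225,380:440],(400,400),interpolation=cv2.INTER_CUBIC)
cv2.imwrite("pics/c8.png",np.clip(1.9*np.hstack([a,b]),0,255).astype(np.uint8))
E
```

```text
[ 492.56314638 -205.20664134   -2.11133888] [ 1.79709899e+02  9.70056061e-03 -7.54078486e+01] [-11.57276667  -2.78363125  12.30367058] [-0.37364915  1.94126374  0.6373809 ] [-30.9446303   13.24320488 109.03727062  -0.23631148  57.92986937
 134.58903262]
```

View pics/c8.png

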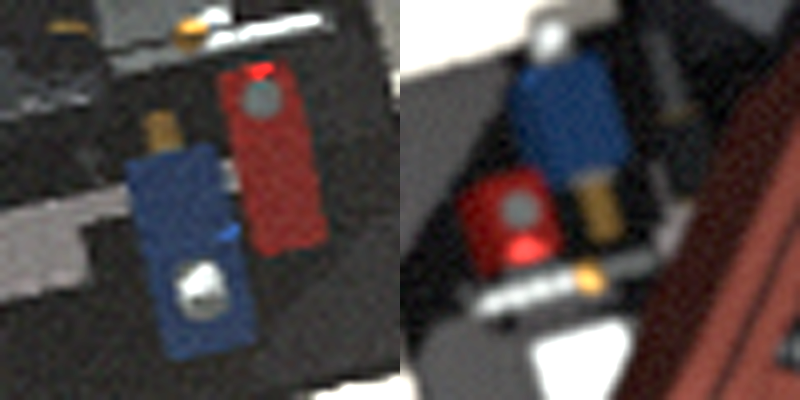

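Emit:
play_rows(
  moves=[
    {"offset": [0.5,0.1,0.2],"dr": [0,0,0],"fingers": 1},
    {"offset": [1,0.2,0.4],"dr": [0,0,0],"fingers": 1},
    {"offset": [1.4,0.3,0.5],"dr": [0,0,0],"fingers": 1},
    {"offset": [1.4,0.3,0.5],"dr": [0,0,0],"fingers": 1},
  ],
)

```text
time: 14.37
eef_pos: [0.4931, -0.2051, -0.0021]
eef_rot: [179.6, 0.0, -75.4]
ft_force: [-14.5, -4.1, 9.4]
width: 0.157
finger_force: 35.6
```

```bash
python3 - <<'E'
from h import *
e=ctrl.state(); print(e['eef_pos']*1e3,e['eef_rot'],e['ft_force'],e['wrist_torque'])
E
```

```text
[ 493.09495819 -205.13581404   -2.11907521] [ 1.79623178e+02  1.67127840e-02 -7.53697450e+01] [-14.50859709  -4.06714277   9.39388916] [-0.65867051  2.24728926  0.77669469]
```

Emit:
play_rows(
  moves=[
    {"offset": [0.5,0.1,0.1],"dr": [0,0,0],"fingers": 1},
    {"offset": [1,0.2,0.2],"dr": [0,0,0],"fingers": 1},
    {"offset": [1.5,0.3,0.3],"dr": [0,0,0],"fingers": 1},
    {"offset": [2,0.5,0.3],"dr": [0,0,0],"fingers": 1},
    {"offset": [2,0.5,0.3],"dr": [0,0,0],"fingers": 1},
  ],
  force=45,
)

```text
time: 14.78
eef_pos: [0.4938, -0.205, -0.0021]
eef_rot: [179.5, 0.0, -75.3]
ft_force: [-18.4, -7.2, 11.9]
width: 0.161
finger_force: 46.1
```

```bash
python3 - <<'E'
from h import *
e=ctrl.state(); print(e['eef_pos']*1e3,e['eef_rot'],e['ft_force'],e['wrist_torque'],e['finger_force'])
s=ctrl.camera("scene");cv2.imwrite("pics/s9.png",s);
# pin visible length along plate -x and stop face gap, in the plate frame
g=cv2.imread("pics/s7.png")
for n,im in(("before",g),("stop1",cv2.imread("pics/s8.png")),("now",s)):
    h=mask(im,(10,80,50),(25,255,200),(215,195,20,22)); c=big(h); r=cv2.minAreaRect(c); print(n,r,cv2.countNonZero(h))
E
```

```text
[ 493.83603975 -205.02000631   -2.09411205] [ 1.79480166e+02  2.94653623e-02 -7.53315112e+01] [-18.41900314  -7.16348574  11.91122694] [-0.96153341  2.74132654  0.98012476] 46.12248465070479
before ((224.44122314453125, 204.7647247314453), (6.063390731811523, 3.8805696964263916), 75.96376037597656) 26
stop1 ((224.90000915527344, 205.70001220703125), (3.7947328090667725, 3.1622774600982666), 71.56504821777344) 18
now ((224.90000915527344, 205.70001220703125), (3.7947328090667725, 3.1622774600982666), 71.56504821777344) 18
```

Emit:
play_rows(
  moves=[
    {"offset": [0.4,0.1,0],"dr": [0,0,0],"fingers": 1},
    {"offset": [0.8,0.2,0],"dr": [0,0,0],"fingers": 1},
    {"offset": [0.8,0.2,0],"dr": [0,0,0],"fingers": 1},
    {"offset": [0.8,0.2,0],"dr": [0,0,0],"fingers": 1},
    {"offset": [0.8,0.2,0],"dr": [0,0,0],"fingers": 1},
  ],
)

```text
time: 15.25
eef_pos: [0.4941, -0.205, -0.0021]
eef_rot: [179.4, 0.0, -75.3]
ft_force: [-19.7, -7.6, 13.6]
width: 0.161
finger_force: 45.9
```

```bash
python3 - <<'E'
from h import *
e=ctrl.state(); print(e['eef_pos']*1e3,e['eef_rot'],e['ft_force'],e['finger_force'])
print(ctrl.job_done())
E
```

```text
[ 494.09950766 -205.04165406   -2.11735253] [ 1.79424557e+02  3.27547586e-02 -7.53359088e+01] [-19.67800022  -7.63418047  13.61002574] 45.93100057132688
the job is handed in; nothing more can be done
None
```

The job is handed in at about 15 s: the eye is over the post with the arm on the plate, swung slowly through the plunger and still held at about 20 N; stop contact is inferred from the jump in resistance and the pin no longer moving, not seen directly.

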